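# Index the brass button under the button press and press it closed

## Robot

A 6-joint arm with a two-finger parallel gripper is mounted at the origin on a cart in front of the work surface, level with it; the furniture and walls round the work are solid. World frame = base frame: x ahead of the robot, y to its left, z up, the work surface at z = 0. Lengths are in m, angles in rad, forces in N, time in s.
With the tool pointing down it reaches from about 0.425 to 0.925 m from the base axis. Payload 12.5 kg.
Tool frame: the origin (TCP) lies at the very end of the fingers, on their centre line; the grasp point (between the pads) lies 19 mm behind it; z points along the fingers, y is the line along which they close (so a half turn about z gives the same grasp; the last joint's range is limited). The gripper opens to 85 mm and grips with 20 to 120 N. Pads are 22 mm wide; open, the fingers measure 114 mm over their backs; the gripper's body (76 mm by 85 mm) begins 54 mm behind the grasp point. The pads swing forward as they close: fully open they stand 13 mm farther back than shut.
Start: joints at [-1.225, 0.491, 1.559, -0, 1.092, -0.106], TCP at [0.273, -0.562, 0.231] pointing down, gripper open.
Joint ranges: [-3.1, 3.1], [-0.84, 2.19], [0.05, 2.79], [-1.13, 4.28], [0.06, 2.93], [-2.69, 2.69]. Speed limits (rad/s): [2.22, 2.22, 2.79, 3.14, 3.14, 3.14].

## Interface

Orientations are given as a unit quaternion [x, y, z, w].
In Python, from bench import ctrl, snapshot, camera_info, masks_of, spot_point gives the robot as it stands.
- The arm moves only by the tool play_rows, never from a script. Its argument "series" is a list of rows, each a list of 2 entries, a list of its own where there are three numbers: the shift along the tool's x, y, z in mm, then the turn, a rotation vector about the tool's x, y, z in units of 8 degrees (1.0 is 8 degrees). In form: [[[x, y, z], [wx, wy, wz]], ...]. A call has 1 to 12 rows; each row shifts and turns the commanded pose from where the row before left it, along the tool's axes as they then stand; what a row does not reach is not made up. A row lasts 1/8 s, in which the tool goes at most 62.5 mm and 10.7 degrees, less where a joint would pass 70% of its speed; a pose out of reach is approached as far as the arm can. A call is refused whole if a number of a shift passes 62.5 or a number of a turn 1, either way. A call with a gripper value outside its range is refused whole. "hand" is the closure in counts, from 0 (fully open) to 255 (shut), set as the call begins (left out, the last holds). The fingers move at their own pace and stop on an object; "force" is the grip in N (left out, the last holds). Time passes only in rows, so rows that do not move let the fingers close. It gives the time, the measured TCP pose, the force, the opening and the grip force at its end, in the units of the state.
- ctrl.observe(): the state, without advancing time (a new reading comes with each control period).
- snapshot(name): name is "scene" or "top"; returns the picture (480x640x3 uint8, blue, green, red); there is no depth.
- camera_info(name): a dict with "fx", "fy", "cx", "cy" (pixels), "dist_coeffs" ([k1, k2, p1, p2, k3] as OpenCV has them; the pictures are not rectified), "R" (3x3) and "t" (3): a world point X has camera coordinates R X + t. Camera axes: x right, y down, z forward; pixel columns grow to the right and rows downward; lengths in m; the calibration is good to about 2 mm. A picture is of the moment at which its call begins. camera_info takes no time and is no camera call.
- ctrl.hand_in(): hands the job in; it is judged then, once.
Trained networks look in the newest picture that a camera, given by its name, has taken for a name from the list of things; names that differ only in an ending like _2 or _b are one class to them, and where a whole thing is asked for, a point or a joint stands for the part that bears it (a point fixed in the world has none). Each returns a list of dicts, best first, with "score" (0 to 1); they miss things now and then, are a little off and sometimes report something else, mostly with a low value. They report only what shows in the picture. A call takes as long as a camera call.
- masks_of(camera, label): "pixels" (480x640 bool, what is visible of it) and "rect" ([left, top, right, bottom] in pixels, round what is visible of it).
- spot_point(camera, label): "xy" ([column, row] in pixels: a listed point, or the origin of a listed thing).
The state is a dict: "t": time; "qpos": joint angles; "joint_vel": joint speeds; "joint_torque": joint torques, N m; "tool_pos": TCP position; "eef_rot": TCP orientation; "wrist_force": force on the tool from outside, world axes, zero at the start; "torque": the same for the moment, N m; "width": finger opening in m; "grasp_force": force on a finger pad.
Only numpy, scipy, OpenCV 4.12 (cv2) and the standard library are available. Lean on these libraries where they do the work, as an engineer would, in place of code of your own. Each camera call takes 0.05 s, during which the arm holds its last target. There are 200 camera calls.

## Task

Close the brass two-part button in the small bench press. With a fingertip against one of the turret's three arms, push the turret round until it clicks home with the brass button centred under the punch; then push the ball of the lever down as far as it goes, so that the punch closes the button, and let the lever come back up. Leave the grey button open in its die, do not touch the buttons with the fingers, and do not knock the sewing things around the press.

Things in the scene. Friction and masses are not known exactly. Their poses are not given: they have to be found in the camera images.
- press: Small blue bench press, fixed, base 270 x 150 mm. Origin on the table; x runs from its front (turret) to the column at its back, y to its left, z up; the lever is on the right (-y). In mm: base x -145 to 125, y +-75, top at z 20; column x 65 to 115, y +-25; head x -35 to 115, y +-24, z 116 to 198; the ram stands out above the head to z 240; lever bearing on the right out to y -54.
- turret_axis (a point): Point on the upright axis of the turret at the height of the arm balls (58 mm), at press x -60, y 0 mm. The turret is an aluminium disc 160 mm across, top at 42 mm, with three dark ring dies 120 degrees apart on a 55 mm radius (two hold a button, one is empty) and three arms, each exactly opposite a die.
- turret: The turret; origin on its axis, 28 mm above the table. It turns freely round and stays where left (1 to 2 N at an arm ball turns it). x points to one die, away from the first arm. A spring detent at the back clicks between pairs of rim pins whenever a die is right under the punch (turret x at 0 or +-120 degrees to press x): the last 0.17 rad first takes 3 to 4 N, from about 0.07 off it is drawn home.
- turret_ball_0 (a point): Centre of the black ball (22 mm across, 58 mm above the table) at the end of the first turret arm, 105 mm from the turret axis; the arm is an 8 mm round steel rod that slopes up and out from the disc's rim. It points to turret -x; when it points to press -x (the front), the die opposite it is under the punch.
- turret_ball_1 (a point): Centre of the ball of the second arm, the same in all, 120 degrees counter-clockwise from the first.
- turret_ball_2 (a point): Centre of the ball of the third arm, the same in all, 240 degrees counter-clockwise from the first.
- brass_button: Brass-coloured two-part button, 25 mm across, 12.5 mm high while open, lying loose in one of the turret's dies (6 mm deep), 55 mm from the turret axis; origin at the centre of its underside, 42 mm above the table; z up.
- grey_button: Grey plastic two-part button of the same size and shape, in another of the dies; not to be closed. Origin at the centre of its underside.
- brass_button_back (a joint): How far the upper part of the brass button is pressed into its lower part: 0 open, 0.003 m closed. It holds by friction (12 N) and stays where it is pressed.
- grey_button_back (a joint): The same for the grey button.
- punch (a point): Centre of the lower face of the steel punch (17 mm across) at the end of the ram, at press x -5, y 0 mm; 74.5 mm above the table with the lever up. It goes straight down as the lever is pushed, 34 mm per rad.
- lever (a joint): Lever angle in rad: 0 up (the arm then points forward and 45 degrees up), 0.70 at the stop; the button begins to be pressed at about 0.59 and is closed at about 0.68. A spring brings it back up; 3 to 8 N on the ball moves it and closes the button.
- lever_ball (a point): Centre of the black ball (28 mm across) at the end of the 12 mm thick lever arm, 170 mm from lever_axis; about 285 mm above the table when up, 180 mm at the stop. It swings forward (to press -x) and down in an upright plane.
- lever_axis (a point): Point on the level axis about which the lever turns (parallel to press y), in the plane in which the ball swings: press x 20, y -100, 165 mm above the table.
- thread_teal: Teal thread spool, about 37 x 54 x 44 mm, standing loose; origin under its centre. Leave alone.
- thread_mustard: Mustard thread spool, about 36 x 52 x 52 mm, standing loose; origin under its centre. Leave alone.
- thimble: Steel thimble, 19 mm across, 22 mm high, standing loose; origin under its centre. Leave alone.
- machine_oil: White oil bottle with a red nozzle, 32 mm across, 96 mm high, standing loose; origin under its centre. Leave alone.
- fabric_marker: Marker pen with a blue cap, 127 mm long, 13 mm high, lying loose; origin under its centre. Leave alone.
- tape_measure: Red tape measure, 53 mm across, 18 mm high, lying loose; origin under its centre. Leave alone.
- turret_arms: The three arms of the turret with their balls, one rigid part that turns with the disc; origin on the turret axis, 28 mm above the table, x pointing away from the first arm.

How it is judged:
On the way, in this order (a step that is already met when the one before it is completed fails the run):
1. a turret arm is pushed with the fingers (contact force between the fingers and turret_arms above 0.2 N), for 0.04 s.
2. the brass button rests centred under the punch, the lever still up (horizontal distance between brass_button and punch below 0.004 m and angular speed of turret below 0.05 rad/s and value of joint lever below 0.08 rad), for 0.2 s.
3. the punch closes the brass button (value of joint brass_button_back above 0.0022 m), for 0.1 s.
At the end, for the whole second after the job is handed in: The brass button is closed (pressed in by more than 2.2 of its 3 mm), lies level in its die within 4 mm of the punch's axis, the lever is back up (below 0.08 rad), and the grey button is still open in its own die (value of joint brass_button_back above 0.0022 m and value of joint grey_button_back below 0.0008 m and horizontal distance between brass_button and punch below 0.004 m and value of joint lever below 0.08 rad and height (world z) of each of brass_button, grey_button below 0.046 m and angle between brass_button's own z axis and vertical below 0.15 rad and linear speed of brass_button below 0.02 m/s); the robot touches nothing.
It fails at once if the lever is pushed down while the brass button is not under the punch (more than 5 mm off) (value of joint lever above 0.3 rad and horizontal distance between brass_button and punch above 0.005 m).
It fails at once if the grey button is pressed (by more than 0.8 mm) (value of joint grey_button_back above 0.0008 m).
It fails at once if a button is touched with the fingers or the arm (contact force between any of the arm, the fingers and brass_button above 0.5 N or contact force between any of the arm, the fingers and grey_button above 0.5 N).
It fails at once if a button is lifted out of its die (height (world z) of any of brass_button, grey_button above 0.047 m).
It fails at once if one of the sewing things is moved by more than 15 mm (distance of any of thread_teal, thread_mustard, thimble, machine_oil, fabric_marker, tape_measure from where it was at the start of the episode above 0.015 m).
It also fails if it takes over 58 s, if anything falls off the work surface, if the arm or the gripper's body presses on something with over 40 N, if the wrist force passes 120 N, or if a joint passes its speed limit or range.

## Working session

There is one attempt and no reset: what is moved stays moved. The work goes in short steps, Python scripts to look and compute and a tool call to move; the robot and the scene stay as the last step left them, time stands still between calls to the robot, and variables do not carry over. Pictures are saved under pics/ and viewed, at most 10 in all, crops included, and the job is handed in when it is done.

Besides the shell and the picture viewer there is one more tool, called by a JSON object that holds its "fn" and its "kwargs". play_rows: Moves the arm, as the interface text tells. Its arguments: {"type":"object","properties":{"series":{"type":"array"},"hand":{"type":"number"},"force":{"type":"number"}},"required":["series"]}

```bash
mkdir -p pics; cat > h.py <<'E'
import numpy as np, cv2, json
from bench import ctrl, snapshot, camera_info, masks_of, spot_point
def ray(cam,xy):
    c=camera_info(cam);K=np.array([[c['fx'],0,c['cx']],[0,c['fy'],c['cy']],[0,0,1]])
    u=cv2.undistortPoints(np.array([[xy]],float),K,np.array(c['dist_coeffs'],float))[0,0]
    R=np.array(c['R']);t=np.array(c['t']);return -R.T@t,R.T@np.array([u[0],u[1],1])
def at_z(cam,xy,z):
    o,d=ray(cam,xy);return o+d*(z-o[2])/d[2]
def proj(cam,X):
    c=camera_info(cam);K=np.array([[c['fx'],0,c['cx']],[0,c['fy'],c['cy']],[0,0,1]])
    return cv2.projectPoints(np.array(X,float).reshape(-1,3),cv2.Rodrigues(np.array(c['R']))[0],np.array(c['t'],float),K,np.array(c['dist_coeffs'],float))[0][:,0]
E
python3 - <<'E'
from h import *
Z=dict(turret_axis=.058,turret_ball_0=.058,turret_ball_1=.058,turret_ball_2=.058,brass_button=.042,grey_button=.042,punch=.0745,lever_ball=.285,lever_axis=.165,press=0,thread_teal=0,thread_mustard=0,thimble=0,machine_oil=0,fabric_marker=0,tape_measure=0)
for cam in('scene','top'):
    cv2.imwrite(f'pics/{cam}0.png',snapshot(cam))
    for n,z in Z.items():
        for r in spot_point(cam,n)[:3]:
            print(cam,n,round(r['score'],2),np.round(r['xy'],0),np.round(at_z(cam,r['xy'],z),3))
print(ctrl.observe())
for c in('scene','top'): print(ray(c,(320,240)))
E
```

```text
scene turret_ball_0 0.48 [323. 289.] [0.58  0.02  0.058]
scene turret_ball_1 0.48 [323. 289.] [0.58  0.02  0.058]
scene turret_ball_2 0.48 [323. 289.] [0.58  0.02  0.058]
scene brass_button 0.62 [291. 301.] [ 0.65  -0.047  0.042]
scene grey_button 0.46 [280. 313.] [ 0.707 -0.05   0.042]
scene grey_button 0.16 [347. 262.] [0.41  0.013 0.042]
scene punch 0.71 [280. 290.] [ 0.655 -0.077  0.075]
scene lever_ball 0.8 [260. 200.] [ 0.549 -0.192  0.285]
scene lever_axis 0.93 [243. 256.] [ 0.663 -0.185  0.165]
scene press 0.69 [278. 310.] [ 0.657 -0.089  0.   ]
scene thread_teal 0.58 [293. 300.] [ 0.598 -0.072  0.   ]
scene thread_teal 0.45 [453. 293.] [0.367 0.34  0.   ]
scene thread_mustard 0.63 [394. 338.] [0.62  0.254 0.   ]
scene thimble 0.45 [256. 251.] [ 0.432 -0.312  0.   ]
scene thimble 0.29 [191. 279.] [ 0.65  -0.411  0.   ]
scene machine_oil 0.48 [193. 281.] [ 0.654 -0.397  0.   ]
scene fabric_marker 0.69 [347. 262.] [ 0.358 -0.011  0.   ]
scene fabric_marker 0.61 [278. 288.] [ 0.569 -0.14   0.   ]
scene tape_measure 0.67 [429. 320.] [0.511 0.315 0.   ]
top turret_axis 0.34 [191. 
[... 1347 characters left out ...]
2, -0.00024046,  0.00065888,  0.00098014,
       -0.00015982]), 'joint_torque': array([ 3.65520173e-04, -6.18260622e+01, -2.61844504e+01, -5.71782732e-05,
        4.14708629e-04,  4.51746331e-06]), 'tool_pos': array([ 0.27288994, -0.56230652,  0.23132475]), 'eef_rot': array([9.74596485e-01, 2.23968055e-01, 4.97551661e-06, 5.08464110e-05]), 'wrist_force': array([-0.00921388,  0.2464466 ,  0.69968923]), 'torque': array([ 0.0235304 , -0.08101171, -0.01990294]), 'grasp_force': 0.0, 'width': 0.08565622385028193}
(array([1.71930949, 0.63838037, 1.08414813]), array([-0.73164752, -0.40052962, -0.55164653]))
(array([0.27670878, 0.00469347, 1.44476208]), array([ 0.19889069, -0.0171671 , -0.97989488]))
```

```bash
python3 - <<'E'
from h import *
a=cv2.imread('pics/top0.png')[130:310,250:490];cv2.imwrite('pics/topc.png',cv2.resize(a,None,fx=3.33,fy=3.33,interpolation=2))
a=cv2.imread('pics/scene0.png')[170:380,180:460];cv2.imwrite('pics/scenec.png',cv2.resize(a,None,fx=2.85,fy=2.85,interpolation=2))
E
```

```text
(no output)
```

View pics/topc.png

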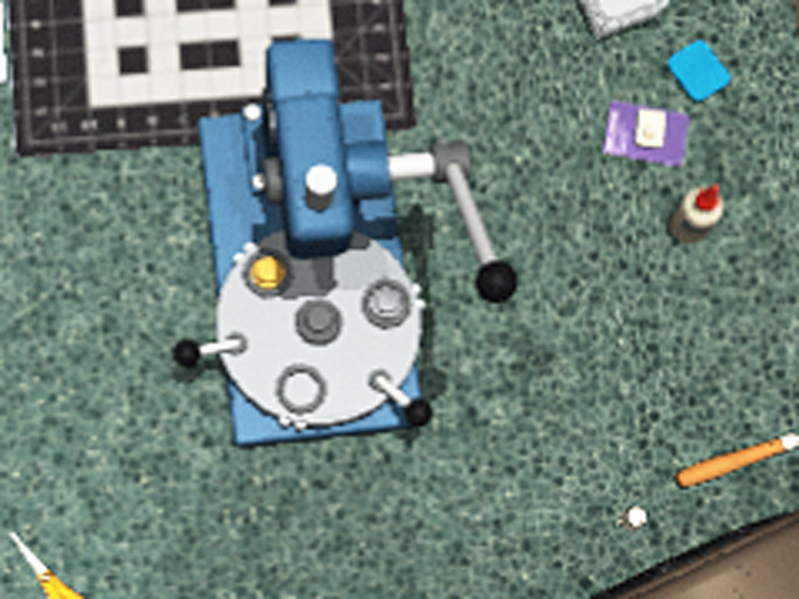

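View pics/scenec.png

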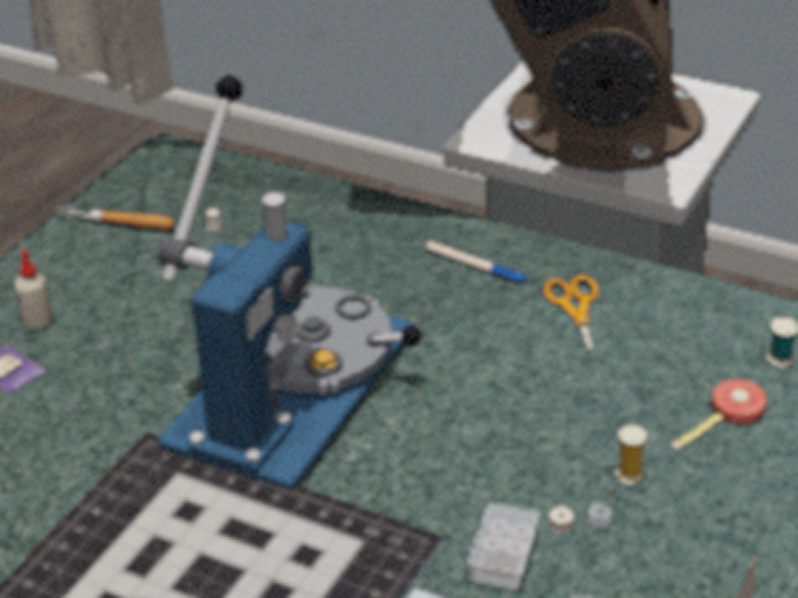

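View pics/top0.png

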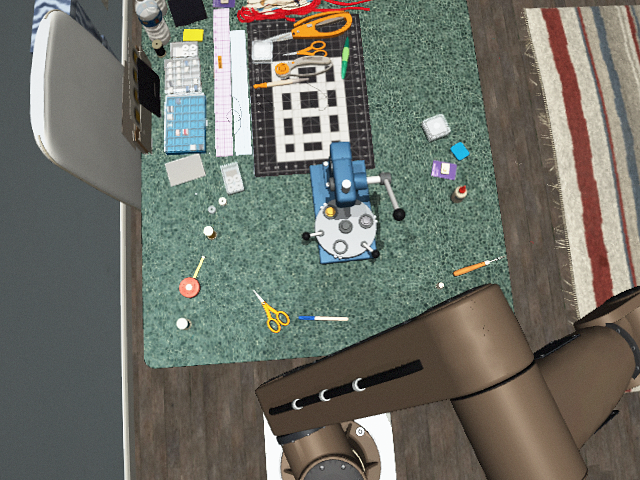

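```bash
cat > fit.py <<'E'
from h import *
from scipy.optimize import least_squares
def P(v,p):
    c,s=np.cos(v[2]),np.sin(v[2]);x,y,z=np.array(p)/1000
    return [v[0]+c*x-s*y,v[1]+s*x+c*y,z]
def pol(r,a,z): return [-60+r*np.cos(a),r*np.sin(a),z]
D=2*np.pi/3
def pts(v):
    f=v[3]
    return [('top',(305.8,236),pol(105,f-D+np.pi,58)),('top',(375.5,253.4),pol(105,f+np.pi,58)),
    ('top',(330.5,211.2),pol(55,f,51)),('top',(365.8,220.7),pol(55,f-D,51)),('top',(340.3,246.7),pol(55,f+D,42)),
    ('top',(398.9,214.7),[-100,-100,285]),('scene',(260.4,200.9),[-100,-100,285]),('scene',(323.9,287.9),pol(105,f-D+np.pi,58)),
    ('top',(320.9,263),[-145,75,20]),('top',(377.6,258.5),[-145,-75,20]),('top',(310.4,165.4),[125,75,20]),
    ('scene',(293.3,296),pol(55,f,51)),('scene',(243,256),[20,-100,165]),('scene',(276,240),[-5,0,240]),('top',(346.4,182),[-5,0,240])]
def res(v): return np.concatenate([proj(c,P(v,p))[0]-np.array(u) for c,u,p in pts(v)])
if __name__=='__main__':
    s=least_squares(res,[.61,-.08,0,.7],loss='soft_l1');v=s.x
    print(np.round(v,4),np.degrees(v[2:]))
    for r,(c,u,p) in zip(res(v).reshape(-1,2),pts(v)): print(c,np.round(p),np.round(r,1))
    np.save('v.npy',v)
    Wd=lambda n,p:print(n,np.round(P(v,p),3))
    for n,p in dict(axis=[-60,0,58],ball=pol(105,v[3]+np.pi,58),ballhome=[-165,0,58],punch=[-5,0,74],lever=[-100,-100,285],leverdown=[20-170*np.cos(np.pi/4-.7),-100,165+170*np.sin(np.pi/4-.7)]).items():Wd(n,p)
E
python3 fit.py
```

```text
[ 0.6512 -0.0861  0.023   0.6938] [ 1.3151379  39.75109247]
top [-78. 103.  58.] [0.  0.1]
top [-141.  -67.   58.] [-0.2  0.3]
top [-18.  35.  51.] [-0.5  0.2]
top [-51. -54.  51.] [ 0.1 -0.3]
top [-112.   19.   42.] [-0.3  0.3]
top [-100 -100  285] [-0.3  0.4]
scene [-100 -100  285] [-0.5 -0.4]
scene [-78. 103.  58.] [-0.6 -0.7]
top [-145   75   20] [-1.3  0.3]
top [-145  -75   20] [-0.5 -0.9]
top [125  75  20] [-0.9 -0.8]
scene [-18.  35.  51.] [-0.8 -1.1]
scene [  20 -100  165] [-2.   1.9]
scene [ -5   0 240] [-1.2 -1.2]
top [ -5   0 240] [0.1 1.6]
axis [ 0.591 -0.087  0.058]
ball [ 0.512 -0.156  0.058]
ballhome [ 0.486 -0.09   0.058]
punch [ 0.646 -0.086  0.074]
lever [ 0.554 -0.188  0.285]
leverdown [ 0.504 -0.19   0.18 ]
```

{"fn": "play_rows", "kwargs": {"series": [[[0,0,0],[0,0,1]],[[0,0,0],[0,0,1]],[[0,0,0],[0,0,1]],[[0,0,0],[0,0,0.24]],[[18,-45,0],[0,0,0]],[[18,-45,0],[0,0,0]],[[18,-45,0],[0,0,0]],[[18,-45,0],[0,0,0]],[[18,-45,0],[0,0,0]],[[18,-45,0],[0,0,0]],[[18,-45,0],[0,0,0]]], "hand": 255, "force": 40}}

```text
t: 3.08
tool_pos: [0.3995, -0.246, 0.2315]
eef_rot: [1.0, 0.001, 0.0, 0.0]
wrist_force: [0.5, 0.2, 0.3]
width: 0.0002
grasp_force: 0.0
```

{"fn": "play_rows", "kwargs": {"series": [[[5,-43,0],[0,0,0]],[[5,-43,0],[0,0,0]],[[5,-43,0],[0,0,0]],[[5,-43,0],[0,0,0]],[[5,-44,0],[0,0,0]],[[5,-44,0],[0,0,0]],[[45,0,0],[0,0,0]],[[45,0,40],[0,0,0]],[[10,0,50],[0,0,0]],[[0,0,50],[0,0,0]],[[0,0,45],[0,0,0]],[[0,0,0],[0,0,0]]]}}

```text
t: 4.58
tool_pos: [0.5279, 0.0126, 0.0441]
eef_rot: [1.0, 0.001, -0.003, -0.0]
wrist_force: [-0.5, 0.7, 0.5]
width: -0.0003
grasp_force: 0.0
```

{"fn": "play_rows", "kwargs": {"series": [[[10,-1,0],[0,0,0]],[[8,-1,0],[0,0,0]],[[8,0,0],[0,0,0]],[[8,0,0],[0,0,0]],[[8,0,0],[0,0,0]],[[8,0,0],[0,0,0]],[[8,0,0],[0,0,0]],[[8,0,0],[0,0,0]],[[6,0,0],[0,0,0]],[[0,0,0],[0,0,0]]]}}

```text
t: 5.82
tool_pos: [0.6017, 0.0145, 0.0462]
eef_rot: [1.0, -0.0, 0.0, 0.0]
wrist_force: [-1.0, 1.0, -0.4]
width: 0.0003
grasp_force: 0.0
```

```bash
python3 - <<'E'
from h import *
a=snapshot('top');a=a[130:310,230:470];cv2.imwrite('pics/topd.png',cv2.resize(a,None,fx=3.33,fy=3.33,interpolation=2))
b=snapshot('scene')[230:350,220:380];b=cv2.resize(b,None,fx=5,fy=5,interpolation=2);cv2.imwrite('pics/scened.png',b)
E
```

```text
(no output)
```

View pics/scened.png

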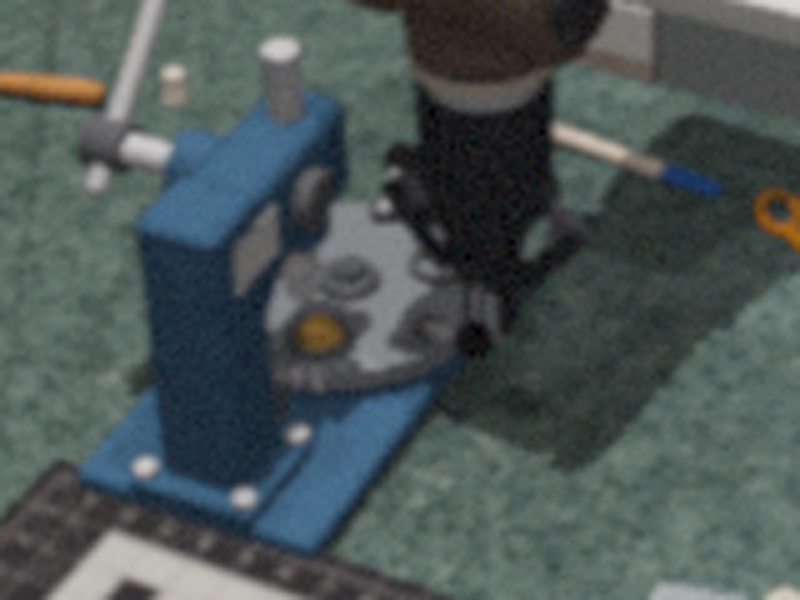

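View pics/topd.png

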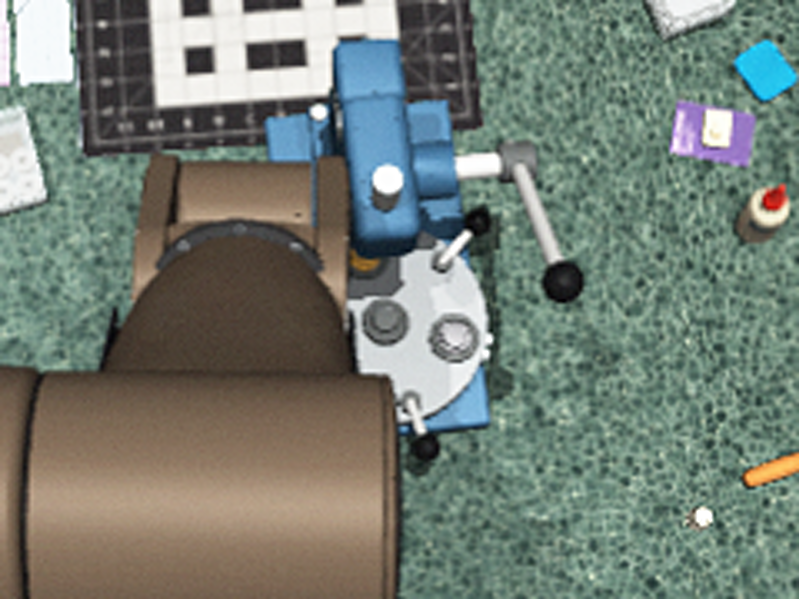

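The turret has turned with the finger: brass is now partly under the head (crop ~365,262), and the front ball (425,447) and right ball (478,220) are both visible. I'll fit the turret angle from these.

```bash
cat > ang.py <<'E'
from fit import *
from scipy.optimize import minimize_scalar
v=np.load('v.npy')
def ang(obs):
    r=lambda f:np.concatenate([proj('top',P(v,pol(R,f[0]+o,z)))[0]-np.array(u) for u,R,o,z in obs])
    s=least_squares(r,[.25]);f=s.x[0];b=P(v,pol(105,f-D+np.pi,58))
    print('angle',round(f,4),np.degrees(f),np.round(s.fun,1),'left ball',np.round(b,4));return f
E
python3 - <<'E'
from ang import *
ang([((373.5,196.1),105,np.pi+D,58),((357.6,264.2),105,np.pi,58),((366.6,231.2),55,-D,51)])
print(np.round(P(v,pol(105,np.pi-D,58)),4),np.round(P(v,pol(105,.05+np.pi-D,58)),4))
E
```

```text
angle 0.1866 10.691456619225876 [-0.4  0.6  0.   0.1 -0.4 -0.3] left ball [0.6236 0.0124 0.058 ]
[0.6416 0.0046 0.058 ] [0.6369 0.007  0.058 ]
```

{"fn": "play_rows", "kwargs": {"series": [[[3,1,0],[0,0,0]],[[3,1,0],[0,0,0]],[[3,1,0],[0,0,0]],[[2,1,0],[0,0,0]],[[2,1,0],[0,0,0]],[[0,0,0],[0,0,0]],[[0,0,0],[0,0,0]]]}}

```text
t: 6.8
tool_pos: [0.6146, 0.0093, 0.0464]
eef_rot: [1.0, -0.0, 0.0, 0.0]
wrist_force: [0.5, -0.5, 0.9]
width: 0.0
grasp_force: 0.0
```

```bash
python3 - <<'E'
from ang import *
a=snapshot('top');a=a[130:310,230:470];cv2.imwrite('pics/tope.png',cv2.resize(a,None,fx=3.33,fy=3.33,interpolation=2))
for r in spot_point('top','turret_ball_0'):print(r)
for f in (0,.05,.1): print(f,[np.round((proj('top',P(v,pol(105,f+o,58)))[0]-[230,130])*3.33) for o in (np.pi,np.pi+D)])
E
```

```text
{'xy': [375.1, 199.2], 'score': 0.48}
{'xy': [356.4, 265.1], 'score': 0.43}
0 [array([400., 452.]), array([494., 241.])]
0.05 [array([407., 451.]), array([489., 235.])]
0.1 [array([413., 450.]), array([485., 230.])]
```

View pics/tope.png

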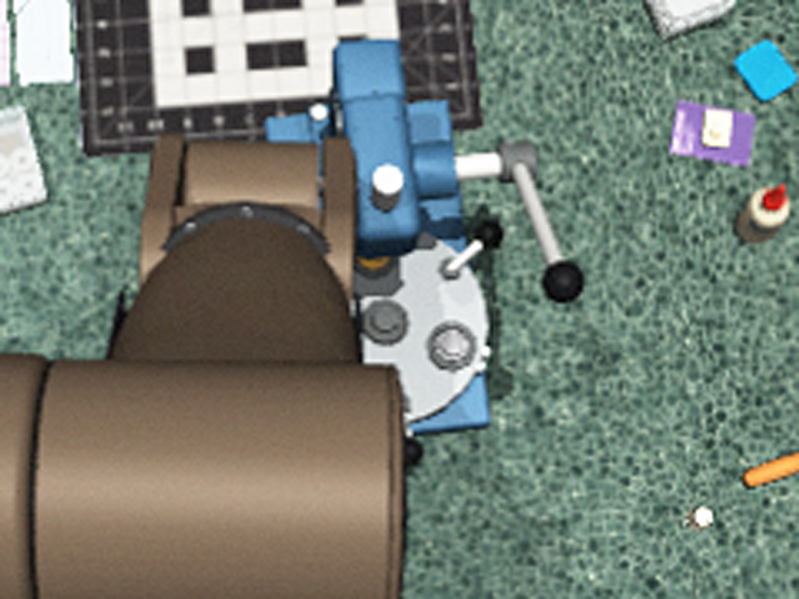

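Right ball at crop (489,234), which is about 0.05 rad short of home. I'll nudge 2–3 mm more, then back off and check.

{"fn": "play_rows", "kwargs": {"series": [[[1,0.5,0],[0,0,0]],[[1,0.5,0],[0,0,0]],[[1,0,0],[0,0,0]],[[0,0,0],[0,0,0]],[[-15,0,0],[0,0,0]],[[-40,0,0],[0,0,0]],[[-45,0,0],[0,0,0]],[[-20,0,-50],[0,0,0]],[[0,0,-60],[0,0,0]],[[0,0,-60],[0,0,0]],[[0,0,-60],[0,0,0]],[[0,0,-30],[0,0,0]]]}}

```text
t: 8.4
tool_pos: [0.4976, 0.0086, 0.3098]
eef_rot: [1.0, -0.0, 0.002, 0.0]
wrist_force: [-0.5, 0.9, -1.2]
width: -0.0003
grasp_force: 0.0
```

```bash
python3 - <<'E'
from ang import *
a=snapshot('top');a=a[130:310,230:470];cv2.imwrite('pics/topf.png',cv2.resize(a,None,fx=3.33,fy=3.33,interpolation=2))
E
```

```text
(no output)
```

View pics/topf.png

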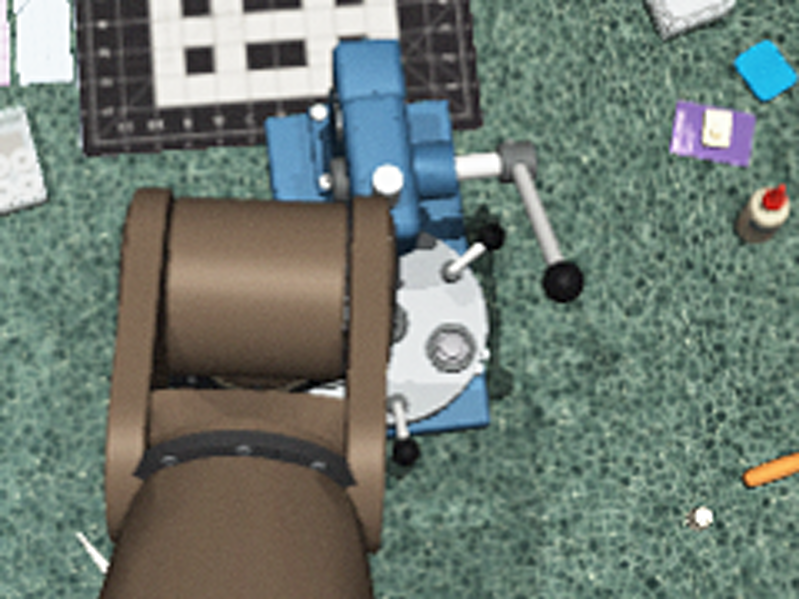

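```bash
cat > cen.py <<'E'
from ang import *
def cen(img,x,y):
    w=img[y-4:y+5,x-4:x+5].max(2).astype(float);m=np.clip(55-w,0,None)
    ys,xs=np.mgrid[-4:5,-4:5];return np.array([x+(m*xs).sum()/m.sum(),y+(m*ys).sum()/m.sum()])
E
python3 - <<'E'
from cen import *
img=snapshot('top')
a=cen(img,351,266);b=cen(img,377,201);print(a,b)
ang([(a,105,np.pi,58),(b,105,np.pi+D,58)])
i0=cv2.imread('pics/top0.png');p,q=cen(i0,306,236),cen(i0,375,253);print(p,q)
ang([(p,105,np.pi-D,58),(q,105,np.pi,58)])
# circle geometry: solve axis position + angles from 4 balls
W=[at_z('top',u,.058)[:2] for u in (a,b,p,q)]
def r(s): 
    c=s[:2];o=[];
    for w,t in zip(W,(s[2],s[2]+D,s[3]-D,s[3])): o.append(c+.105*np.array([np.cos(t),np.sin(t)])-w)
    return np.concatenate(o)
s=least_squares(r,[.591,-.087,np.pi,np.pi+.7]);print(s.x-[0,0,np.pi,np.pi],s.fun*1000,'press yaw',v[2],P(v,[-60,0,0]))
E
```

```text
[351.12322275 265.61492891] [377.00493963 200.68935236]
angle 0.037 2.1175646397035885 [ 0.5 -0.   0.3  0.4] left ball [0.6382 0.0064 0.058 ]
[305.87038328 236.13937282] [375.18386628 253.86555233]
angle 0.6917 39.63004440247309 [-0.1 -0.1  0.1 -0.1] left ball [0.5713 0.0156 0.058 ]
[ 0.5913456  -0.08694418  0.06083458  0.71730435] [ 0.06908883 -0.70196359 -0.81681256 -0.04289253  0.17537707  0.63660797
  0.57235009  0.10824747] press yaw 0.022953486475894333 [np.float64(0.5912000615427248), np.float64(-0.08748400416122706), np.float64(0.0)]
```

```bash
python3 - <<'E'
from cen import *
i0=cv2.imread('pics/top0.png').astype(float)
blue=i0[...,0]-i0[...,2]
def edge(rows,c0,c1,sgn):
    o=[]
    for y in rows:
        l=blue[y,c0:c1][::sgn]; th=(l[:3].mean()+l[-3:].mean())/2
        k=np.argmax(l>th); x=k-1+(th-l[k-1])/(l[k]-l[k-1]); x=c0+x if sgn>0 else c1-1-x
        o.append(at_z('top',(x,y),.02)[:2])
    o=np.array(o); p=np.polyfit(o[:,0],o[:,1],1); r=o[:,1]-np.polyval(p,o[:,0]); k=abs(r)<.003
    p=np.polyfit(o[k,0],o[k,1],1); print('slope',p[0],k.sum(),len(k),r.std(),'y at .59',np.polyval(p,.59))
edge(list(range(170,200))+list(range(248,260)),304,330,1)
edge(range(168,182),355,372,-1)
# head sides
edge(range(146,190),325,345,1)
img=cv2.imread('pics/top0.png')
s=blue[240:275,325:372]
o=[]
for x in range(326,372):
    l=blue[255:272,x][::-1];th=(l[:3].mean()+l[-3:].mean())/2;k=np.argmax(l>th);o.append(at_z('top',(x,271-k+1-(th-l[k-1])/(l[k]-l[k-1])),0)[:2])
o=np.array(o);p=np.polyfit(o[:,1],o[:,0],1);r=o[:,0]-np.polyval(p,o[:,1]);k=abs(r)<.004;p=np.polyfit(o[k,1],o[k,0],1);print('front: yaw',-p[0],k.sum(),'x at axis',np.polyval(p,-.087))
E
```

```text
slope 0.027747285515867838 11 42 0.011947952386535468 y at .59 -0.01026703298304281
slope -0.006233290219625901 14 14 0.0002376160024720688 y at .59 -0.15564609271611712
slope -0.2530704781269231 14 44 0.006350026665191173 y at .59 -0.014467127584915751
front: yaw -0.09154078890901327 2 x at axis 0.5180935676359865
```

The estimate reads 0.037 rad short, about the size of my yaw error. The detent tolerates a little overshoot, so I'll nudge 3 mm past the last contact and compare.

{"fn": "play_rows", "kwargs": {"series": [[[0,0,60],[0,0,0]],[[0,0,60],[0,0,0]],[[0,0,60],[0,0,0]],[[0,0,60],[0,0,0]],[[20,0,23],[0,0,0]],[[40,0,0],[0,0,0]],[[40,0,0],[0,0,0]],[[10,0,0],[0,0,0]],[[5,0,0],[0,0,0]],[[3,0,0],[0,0,0]],[[2,0,0],[0,0,0]],[[0,0,0],[0,0,0]]]}}

```text
t: 10.0
tool_pos: [0.617, 0.0085, 0.0434]
eef_rot: [1.0, -0.0, 0.0, 0.0]
wrist_force: [0.9, -1.0, -0.6]
width: 0.0003
grasp_force: 0.0
```

```bash
python3 - <<'E'
from cen import *
img=snapshot('top');b=cen(img,377,201);print(b,ctrl.observe()['tool_pos'],ctrl.observe()['wrist_force']);ang([(b,105,np.pi+D,58)])
E
```

```text
[377.05686387 200.66283745] [0.61699871 0.00848855 0.04343128] [ 0.96255049 -1.63747455  0.53854511]
angle 0.0482 2.7636251471343716 [-0.1  0. ] left ball [0.6371 0.007  0.058 ]
```

{"fn": "play_rows", "kwargs": {"series": [[[1,0,0],[0,0,0]],[[1,0,0],[0,0,0]],[[1,0,0],[0,0,0]],[[0,0,0],[0,0,0]]]}}

```text
t: 10.55
tool_pos: [0.62, 0.0084, 0.0432]
eef_rot: [1.0, -0.0, -0.0, 0.0]
wrist_force: [-2.8, -1.2, 0.7]
width: 0.0
grasp_force: 1.2
```

```bash
python3 - <<'E'
from cen import *
img=snapshot('top');b=cen(img,377,201);print(b,ctrl.observe()['tool_pos'],ctrl.observe()['wrist_force']);ang([(b,105,np.pi+D,58)])
E
```

```text
[377.73469388 201.50845481] [0.62003859 0.00841198 0.04324609] [-1.85379807 -1.87742779  0.71948189]
angle 0.0213 1.2221747081434267 [-0.  0.] left ball [0.6396 0.0057 0.058 ]
```

{"fn": "play_rows", "kwargs": {"series": [[[-5,0,0],[0,0,0]],[[-20,0,0],[0,0,0]],[[-45,0,0],[0,0,0]],[[-40,0,-20],[0,0,0]],[[-30,0,-50],[0,0,0]],[[-30,0,-60],[0,0,0]],[[0,0,-60],[0,0,0]],[[0,0,-60],[0,0,0]]]}}

```text
t: 11.6
tool_pos: [0.4516, 0.0088, 0.2916]
eef_rot: [1.0, -0.0, 0.001, 0.0]
wrist_force: [0.4, -0.9, 0.6]
width: 0.0
grasp_force: 0.0
```

```bash
python3 - <<'E'
from cen import *
img=snapshot('top');a=cen(img,351,266);b=cen(img,377,201);print(a,b);ang([(a,105,np.pi,58),(b,105,np.pi+D,58)])
l=cen(img,399,215);print(l,proj('top',P(v,[-100,-100,285])), ctrl.observe()['tool_pos'])
print(at_z('top',l,.285))
for th in (0,.35,.7,.72): print(th,np.round(P(v,[20-170*np.cos(np.pi/4-th),-100,165+170*np.sin(np.pi/4-th)]),3))
E
```

```text
[351.08622147 265.84361792] [377.59128516 201.39327082]
angle 0.0251 1.4400407913574722 [ 0.  -0.2 -0.   0. ] left ball [0.6393 0.0059 0.058 ]
[398.88530631 215.32151082] [[398.59425531 215.09272479]] [0.45380435 0.00861419 0.29856541]
[ 0.55295364 -0.18894799  0.285     ]
0 [ 0.553 -0.188  0.285]
0.35 [ 0.519 -0.189  0.237]
0.7 [ 0.504 -0.19   0.18 ]
0.72 [ 0.504 -0.19   0.176]
```

{"fn": "play_rows", "kwargs": {"series": [[[0,0,-41],[0,0,0]],[[20,39,0],[0,0,0]],[[20,39,0],[0,0,0]],[[20,39,0],[0,0,0]],[[20,40,0],[0,0,0]],[[20,40,0],[0,0,0]],[[0,0,15],[0,0,0]],[[0,0,15],[0,0,0]],[[0,0,0],[0,0,0]]]}}

```text
t: 12.78
tool_pos: [0.5516, -0.1875, 0.2993]
eef_rot: [1.0, 0.0, -0.001, -0.0]
wrist_force: [-0.2, 0.7, 1.1]
width: -0.0
grasp_force: 0.2
```

```bash
python3 - <<'E'
from cen import *
o=ctrl.observe();print(o['tool_pos'],o['wrist_force'])
b=snapshot('scene')[140:290,200:360];cv2.imwrite('pics/scenee.png',cv2.resize(b,None,fx=4,fy=4,interpolation=2))
p=o['tool_pos']
for th in (.15,.3,.45,.6,.66,.7):
    t=np.array(P(v,[20-170*np.cos(np.pi/4-th),-100,165+170*np.sin(np.pi/4-th)]))+[0,0,.014];d=(t-p)*1000;print(th,np.round([d[0],-d[1],-d[2]],1),np.round(t,4));p=t
E
```

```text
[ 0.55163452 -0.18749211  0.29925816] [-0.23434363  0.74214767  1.08025688]
0.15 [-14.9   1.3  19.4] [ 0.5367 -0.1888  0.2799]
0.3 [-13.5   0.3  21.6] [ 0.5232 -0.1891  0.2583]
0.45 [-10.2   0.2  23.4] [ 0.513  -0.1893  0.235 ]
0.6 [-6.6  0.2 24.6] [ 0.5064 -0.1895  0.2103]
0.66 [-1.6  0.  10.1] [ 0.5049 -0.1895  0.2003]
0.7 [-0.7  0.   6.8] [ 0.5041 -0.1895  0.1935]
```

View pics/scenee.png

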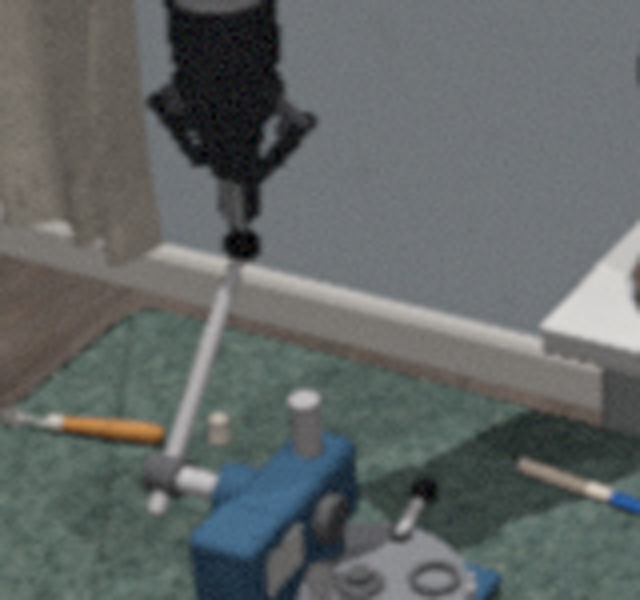

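The closed fingertips sit on top of the lever ball at crop (240,240). I'll push down along the arc.

{"fn": "play_rows", "kwargs": {"series": [[[-7,0,9],[0,0,0]],[[-7,1,10],[0,0,0]],[[-7,0,11],[0,0,0]],[[-6.5,0,11],[0,0,0]],[[-5,0,12],[0,0,0]],[[-5,0,12],[0,0,0]],[[-3.5,0,12],[0,0,0]],[[-3,0,12],[0,0,0]],[[0,0,0],[0,0,0]]]}}

```text
t: 13.95
tool_pos: [0.508, -0.1894, 0.2104]
eef_rot: [1.0, -0.0, -0.0, -0.0]
wrist_force: [-1.8, -0.5, 2.6]
width: -0.0
grasp_force: 1.5
```

{"fn": "play_rows", "kwargs": {"series": [[[-1,0,5],[0,0,0]],[[-1,0,5],[0,0,0]],[[0,0,3],[0,0,0]],[[0,0,2],[0,0,0]],[[0,0,0],[0,0,0]]]}}

```text
t: 14.58
tool_pos: [0.5062, -0.1894, 0.1964]
eef_rot: [1.0, -0.0, 0.0, 0.0]
wrist_force: [-2.6, -0.0, 4.8]
width: 0.0001
grasp_force: 2.6
```

Keep going in 1 mm steps until the force shows the stop.

{"fn": "play_rows", "kwargs": {"series": [[[0,0,1],[0,0,0]],[[0,0,1],[0,0,0]],[[0,0,1],[0,0,0]],[[0,0,0],[0,0,0]]]}}

```text
t: 15.08
tool_pos: [0.5059, -0.1895, 0.1938]
eef_rot: [1.0, -0.0, -0.0, 0.0]
wrist_force: [-7.2, 0.5, 10.8]
width: -0.0002
grasp_force: 5.3
```

{"fn": "play_rows", "kwargs": {"series": [[[0,0,1],[0,0,0]],[[0,0,1],[0,0,0]],[[0,0,0],[0,0,0]]]}}

```text
t: 15.45
tool_pos: [0.5059, -0.1895, 0.1928]
eef_rot: [1.0, -0.0, 0.0, 0.0]
wrist_force: [-9.7, 0.3, 20.0]
width: 0.0001
grasp_force: 10.1
```

Force jumps to 20 N with little motion, so this is the stop. I'll let the lever up along the arc.

{"fn": "play_rows", "kwargs": {"series": [[[0,0,-5],[0,0,0]],[[1,0,-8],[0,0,0]],[[2,0,-10],[0,0,0]],[[3,0,-12],[0,0,0]],[[4,0,-12],[0,0,0]],[[5,0,-12],[0,0,0]],[[6,0,-12],[0,0,0]],[[7,0,-12],[0,0,0]],[[8,0,-12],[0,0,0]],[[8,0,-12],[0,0,0]],[[0,0,-25],[0,0,0]],[[0,0,-30],[0,0,0]]]}}

```text
t: 16.95
tool_pos: [0.5502, -0.1894, 0.3537]
eef_rot: [1.0, -0.0, -0.001, -0.0]
wrist_force: [0.4, -0.5, 0.4]
width: -0.0001
grasp_force: 0.0
```

{"fn": "play_rows", "kwargs": {"series": [[[-40,0,-20],[0,0,0]],[[-40,20,0],[0,0,0]],[[-40,50,0],[0,0,0]],[[-10,50,0],[0,0,0]],[[-10,50,0],[0,0,0]],[[0,50,0],[0,0,0]],[[0,0,0],[0,0,0]]]}}

```text
t: 17.82
tool_pos: [0.4104, -0.4109, 0.3723]
eef_rot: [1.0, -0.002, -0.001, -0.001]
wrist_force: [0.8, 0.9, -0.7]
width: 0.0002
grasp_force: 0.0
```

```bash
python3 - <<'E'
from cen import *
o=ctrl.observe();print(o['tool_pos'],o['wrist_force'])
img=snapshot('top');a=cen(img,351,266);b=cen(img,377,201);print(a,b,cen(img,399,215));ang([(a,105,np.pi,58),(b,105,np.pi+D,58)])
t=cv2.resize(img[140:290,290:420],None,fx=4,fy=4,interpolation=2)
s=cv2.resize(snapshot('scene')[180:330,220:290],None,fx=4,fy=4,interpolation=2)
cv2.imwrite('pics/end.png',np.hstack([t,s]))
E
```

```text
[ 0.41041169 -0.41089553  0.37228985] [ 0.77244857  0.93605329 -0.74407387]
[350.22491349 265.79584775] [377.55403182 201.41470104] [398.85812357 215.36064073]
angle 0.0147 0.8402389946434649 [ 0.4 -0.1  0.3  0.3] left ball [0.6402 0.0054 0.058 ]
```

View pics/end.png

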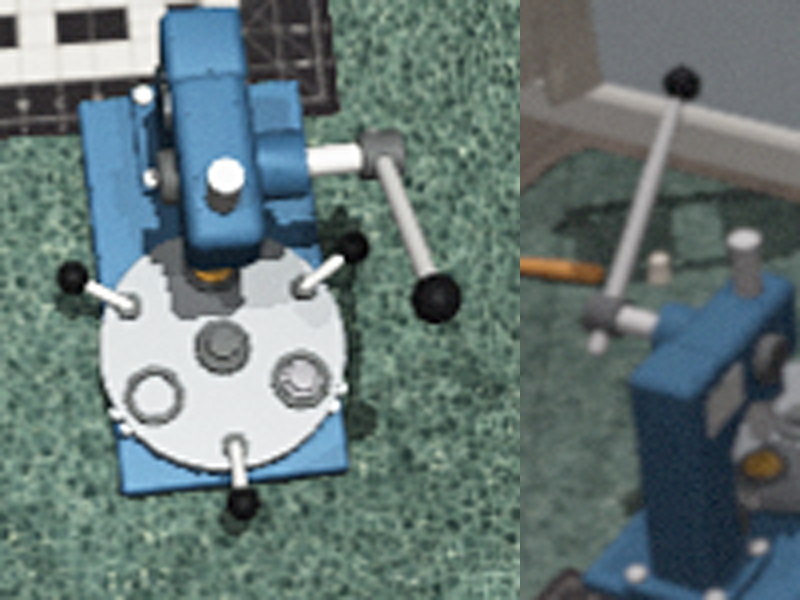

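The picture shows the lever back up (ball at its starting pixel, 398.9,215.3). The brass button is under the punch (left crop ~212,275), the grey button is in its die at (300,378), and the arm is clear, so I'm handing in.

```bash
python3 -c "
from bench import ctrl
print(ctrl.hand_in())"
```

```text
the job is handed in; nothing more can be done
None
```

I handed the job in: the turret was turned to put the brass button under the punch (about 1 mm off by camera), the lever was pushed to its stop and came back up, and the grey button was never under the punch; the hand-in returned no verdict, and I judged the closing from the lever reaching its stop (20 N) rather than seeing the button itself.

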